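# Reset the wedge guide of a cheese portioner

## Robot

A 6-joint arm with a two-finger parallel gripper is mounted at the origin on the work surface. World frame = base frame: x ahead of the robot, y to its left, z up, the work surface at z = 0. Lengths are in m, angles in rad, forces in N, time in s.
With the tool pointing down it reaches from about 0.4 to 0.925 m from the base axis. Payload 12.5 kg.
Tool frame: the origin (TCP) lies midway between the tips of the shut fingers; the grasp point (between the pads) lies 19 mm behind it; z points along the fingers, y is the line along which they close (so a half turn about z gives the same grasp; the last joint's range is limited). The gripper opens to 95 mm and grips with 3 to 60 N. Pads are 20 mm wide; open, the fingers measure 119 mm over their backs; the gripper's body (75 mm by 180 mm) begins 59 mm behind the grasp point.
Start: joints at [-1.356, 0.491, 1.559, -0, 1.092, -0.106], TCP at [0.197, -0.593, 0.215] pointing down, gripper open.
Joint ranges: [-3.1, 3.1], [-0.84, 2.19], [0.05, 2.79], [-1.13, 4.28], [0.06, 2.93], [-2.69, 2.69]. Speed limits (rad/s): [2.22, 2.22, 2.79, 3.14, 3.14, 3.14].

## Interface

Orientations are given as a rotation vector (axis times angle).
In Python, from station import ctrl gives the robot as it stands. The module is installed in compiled form; this text tells all that it offers.
- The arm moves only by the tool step_arm, never from a script. Its argument "motion" is a list of rows, each a list of 7 numbers: the turn, a rotation vector about the tool's x, y, z in degrees, then the shift along the tool's x, y, z in m, then the opening, from 0 (shut) to 1 (fully open). A call has 1 to 8 rows; each row shifts and turns the commanded pose from where the row before left it, along the tool's axes as they then stand; what a row does not reach is not made up. A row lasts 1/12 s, in which the tool goes at most 41.7 mm and 7.16 degrees, less where a joint would pass 70% of its speed; a pose out of reach is approached as far as the arm can. A call is refused whole if a number of a shift passes 0.0417 or a number of a turn 7.16, either way. A call with a gripper value outside its range is refused whole. The fingers move at their own pace and stop on an object; "force" is the grip in N (left out, the last holds). Time passes only in rows, so rows that do not move let the fingers close. It gives the time, the measured TCP pose, the force, the opening and the grip force at its end, in the units of the state.
- ctrl.state(): the state, without advancing time (a new reading comes with each control period).
- ctrl.snapshot(name): name is "side" or "top"; returns a dict with "color" (420x560x3 uint8, red, green, blue), "fx", "fy", "cx", "cy" (pixels), "R" (3x3) and "t" (3): a world point X has camera coordinates R X + t. Camera axes: x right, y down, z forward; pixel columns grow to the right and rows downward; lengths in m; the calibration is good to about 2 mm. A picture is of the moment at which its call begins. There is no depth.
- ctrl.sign_off(): hands the job in; it is judged then, once.
Trained networks look in the newest picture that a camera, given by its name, has taken for a name from the list of things; names that differ only in an ending like _2 or _b are one class to them, and where a whole thing is asked for, a point or a joint stands for the part that bears it (a point fixed in the world has none). Each returns a list of dicts, best first, with "conf" (0 to 1); they miss things now and then, are a little off and sometimes report something else, mostly with a low value. They report only what shows in the picture. A call takes as long as a camera call.
- ctrl.search_frame(camera, target): "at" ([x, y, z] in m, in the coordinates of the camera as it stood for that picture, good to about 4 mm: the middle of the surface that is visible of it).
- ctrl.spot_point(camera, target): "at" ([x, y, z] in m, in the coordinates of the camera as it stood for that picture, good to about 4 mm: a listed point, or the origin of a listed thing).
The state is a dict: "t": time; "qpos": joint angles; "qd": joint speeds; "tau": joint torques, N m; "ee_pos": TCP position; "ee_rot": TCP orientation; "wrist_force": force on the tool from outside, world axes, zero at the start; "wrist_torque": the same for the moment, N m; "opening": opening from 0.0 (shut) to 1.0 (fully open); "grip_force": force on a finger pad.
Only numpy, scipy, OpenCV 4.12 (cv2) and the standard library are available. Lean on these libraries where they do the work, as an engineer would, in place of code of your own. Each camera call takes 0.05 s, during which the arm holds its last target. There are 200 camera calls.

## Task

This wheel is to be sold in twelfths: on the cheese portioner, loosen the clamp knob of the wedge guide, swing the guide until its yellow pointer stands on the red line (30 degrees), then tighten the knob again, firm by hand but not forced, and let go. Do not drag the guide round while it is still clamped, and leave the cheeses, board, knife and jar around it where they are.

Things in the scene. Friction and masses are not known exactly. Their poses are not given: they have to be found in the camera images.
- guide (a joint): wedge guide: grey steel fence, 250 mm long, pivoted at one corner of the wooden board (380 x 400 mm, top 40 mm above the table). Value: its angle in rad from the black cut line; grows clockwise seen from above; red line = 0.5236 (30 degrees); stops at 0.24 and 1.36; starts at 0.87 to 1.30. Swings lightly (under 1 N at the knob) when the clamp is loose; needs over 10 N when clamped.
- knob (a joint): clamp knob, carried by the guide; value in rad, grows clockwise from above = tightening; stops -1.2 and 1.7. Starts clamped, 0.4 to 0.75 past its bite; 1.2 rad anticlockwise frees it well. Free it needs about 0.03 Nm. The track is worn, so at the red line it bites at another value than at the start: feel for it. It sinks 2 mm per rad turned clockwise, about half that after the bite.
- knob_grip (a point): centre of the knob's black wing (red stripe on top), where to grip: a bar 14 mm thick, 40 mm long between flat sides (59 mm over its rounded ends), 28 mm high, centre about 102 mm above the table, on the guide's centre line 215 mm from the pivot. x axis along the bar, z up: close the fingers across it, along its y. Below the wing: hub, then the 38 mm wide guide end, top 62 mm above the table.
- guide_pivot (a point): pivot axis of the guide (round steel hub, 42 mm across, 36 mm high), at the height of the board's top, 40 mm above the table. Turn about the vertical through this point to swing the guide. The fence between hub and knob stands 34 mm above the board.
- red_line (a point): middle of the red line on the grey graduated quadrant plate (4 mm thick, on the board): a radial mark 36 mm long, 4.5 mm wide, its middle 255 mm from the pivot. The other marks are black, every 5 degrees from 15 to 75, longer ones every 15.
- pointer (a point): tip of the yellow pointer at the guide's outer end, 252 mm from the pivot on the guide's centre line, 55 mm above the table and 10 mm above the marks. Seen from above it lies on the inner half of the red line when the guide is set.
- track: brown fibre strip, 30 mm wide, on the quadrant plate under the knob (origin: that of the board, centre of its underside). The knob's brass foot presses on it: from the bite on, 80 to 90 N and about 0.4 Nm of turning moment more per rad. Firm: 0.2 to 0.28 Nm, which is 0.45 to 0.75 rad past the bite. Over 0.33 Nm, or 0.9 rad past the bite, is forcing it.
- wedge: bystander: cut cheese wedge, 105 mm long, 55 mm high, lying on the portioner's board beyond the black cut line; origin at its underside, 60 mm from its point
- knife: bystander: cheese knife, 260 mm long, wooden handle, flat on the table; origin near its middle
- honey: bystander: amber honey jar with brass lid, 64 mm across, 90 mm high; origin at the centre of its foot
- round_board: bystander: dark round serving board, 170 mm across, 16 mm thick, short handle to -x; origin under its centre
- goat_a: bystander: small pale goat cheese, 62 mm across, 27 mm high, on the round board; origin under its centre
- goat_b: bystander: small grey goat cheese, 62 mm across, 27 mm high, on the round board; origin under its centre

How it is judged:
By the outcome, as a careful person would: the job done as asked, in the order asked, and still so for the second after the job is handed in, with the robot touching nothing.
It also fails if it takes over 58 s, if anything falls off the work surface, if the arm or the gripper's body presses on something with over 40 N, if the wrist force passes 120 N, or if a joint passes its speed limit or range.

## Working session

There is one attempt and no reset: what is moved stays moved. The work goes in short steps, Python scripts to look and compute and a tool call to move; the robot and the scene stay as the last step left them, time stands still between calls to the robot, and variables do not carry over. Pictures are saved under pics/ and viewed, at most 10 in all, crops included, and the job is handed in when it is done.

Besides the shell and the picture viewer there is one more tool, called after "Request:" by a JSON object that holds its "op" and its "data". step_arm: Moves the arm, as the interface text tells. Its arguments: {"type":"object","properties":{"motion":{"type":"array"},"force":{"type":"number"}},"required":["motion"]}

```bash
mkdir -p pics
cat > h.py <<'E'
import numpy as np,cv2
from station import ctrl
from scipy.spatial.transform import Rotation as Ro
def snap(c,name=None):
    s=ctrl.snapshot(c)
    if name: cv2.imwrite(f'pics/{name}.png',s['color'][:,:,::-1])
    return s
def w(s,p): return np.array(s['R']).T@(np.array(p)-np.array(s['t']))
def find(s,c,n,f='spot_point'):
    return [(round(d['conf'],2),w(s,d['at']).round(4).tolist()) for d in getattr(ctrl,f)(c,n)[:2]]
def px(s,X):
    c=np.array(s['R'])@np.array(X)+np.array(s['t']); return (s['fx']*c[0]/c[2]+s['cx'],s['fy']*c[1]/c[2]+s['cy'])
def ray(s,u,v,z):
    R=np.array(s['R']);C=-R.T@np.array(s['t']);d=R.T@np.array([(u-s['cx'])/s['fx'],(v-s['cy'])/s['fy'],1]);return C+d*(z-C[2])/d[2]
E
python3 - <<'E'
from h import *
for c in ('top','side'):
    s=snap(c,c+'0')
    for n in ('knob_grip','guide_pivot','red_line','pointer','honey','wedge'): print(c,n,find(s,c,n))
st=ctrl.state();print(st)
print(Ro.from_rotvec(st['ee_rot']).as_matrix().round(3))
E
```

```text
top knob_grip [(0.52, [0.5793, 0.1383, 0.0997])]
top guide_pivot [(0.74, [0.7, -0.0392, 0.0409])]
top red_line [(0.7, [0.4647, 0.0787, 0.0413])]
top pointer [(0.84, [0.5567, 0.1675, 0.0532])]
top honey [(0.68, [0.3245, 0.4225, -0.0015])]
top wedge [(0.8, [0.5627, -0.0975, 0.0404])]
side knob_grip [(0.55, [0.5774, 0.1452, 0.1035]), (0.38, [0.5224, 0.4244, 0.0012])]
side guide_pivot [(0.95, [0.6943, -0.0378, 0.0422]), (0.65, [0.5797, 0.1448, 0.1054])]
side red_line [(0.75, [0.4704, 0.0831, 0.0466])]
side pointer [(0.85, [0.5592, 0.1679, 0.0505])]
side honey [(0.97, [0.3226, 0.4294, 0.0033]), (0.72, [0.5546, 0.166, 0.0548])]
side wedge [(0.59, [0.5572, -0.0972, 0.0424])]
{'t': 0.7, 'qpos': array([-1.35559748e+00,  4.90851839e-01,  1.55888156e+00, -2.27350553e-05,
        1.09172268e+00, -1.05583132e-01]), 'qd': array([ 0.00084   , -0.00017833,  0.00235681, -0.00183199, -0.00010286,
        0.00196428]), 'tau': array([ 1.32839097e-03, -6.12324572e+01, -2.58396846e+01,  6.93347887e-02,
        4.43828304e-02, -2.60893182e-05]), 'ee_pos': array([ 0.19709839, -0.59312815,  0.21469724]), 'ee_rot': array([ 3.10113171e+00,  5.01719810e-01, -1.98928946e-05]), 'wrist_force': array([1.47778861, 0.00320484, 0.1780418 ]), 'wrist_torque': array([-0.01678684,  0.04513855,  0.03435705]), 'grip_force': 0.0, 'opening': 1.0038580015895537}
[[ 0.949  0.315  0.   ]
 [ 0.315 -0.949 -0.   ]
 [-0.     0.    -1.   ]]
```

View pics/top0.png

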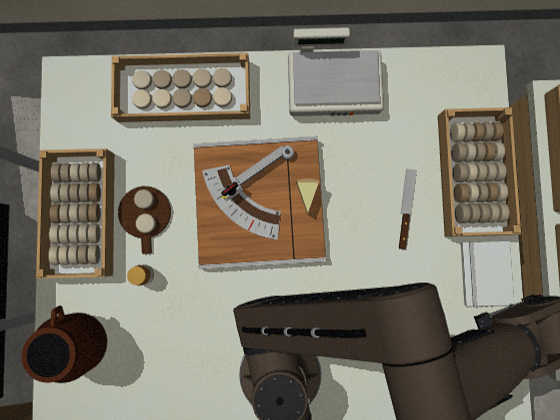

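View pics/side0.png

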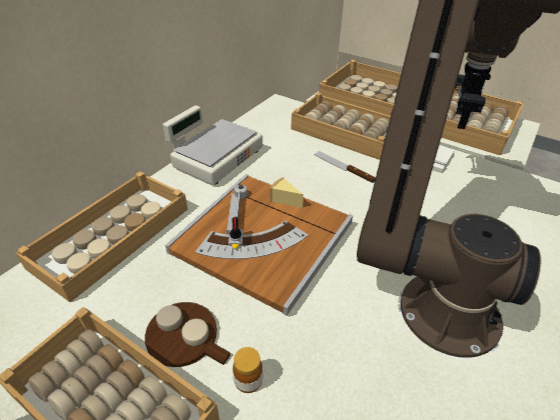

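The top view shows the pivot at about (288,152), the knob at (230,189) and the red line at (251,225). I'll zoom in for the wing's direction.

Run:
```python
from h import *
s=snap('top');t=s['color'][130:270,170:330,::-1]
a=cv2.resize(s['color'][160:220,195:275,::-1],(600,450),interpolation=cv2.INTER_CUBIC)
cv2.imwrite('pics/z1.png',a)
print(px(s,[.578,.142,.116]))
hsv=cv2.cvtColor(s['color'],cv2.COLOR_RGB2HSV)
m=(((hsv[...,0]<8)|(hsv[...,0]>172))&(hsv[...,1]>150)&(hsv[...,2]>80))
ys,xs=np.nonzero(m);k=(abs(xs-230)<16)&(abs(ys-189)<16)
P=np.array([ray(s,x,y,.116)[:2] for x,y in zip(xs[k],ys[k])]);c=P.mean(0);u,S,v=np.linalg.svd(P-c)
print(len(P),c,S,np.degrees(np.arctan2(v[0,1],v[0,0])))
```

```text
(np.float64(228.1520389728218), np.float64(187.8038435211811))
19 [0.57719106 0.1397566 ] [0.04865296 0.00571969] 129.12836381908085
```

View pics/z1.png

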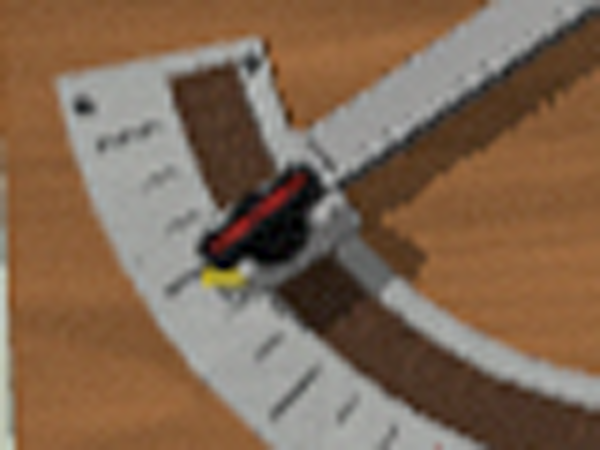

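Request:
{"op": "step_arm", "data": {"motion": [[0,0,-6.9,0,0,0,1],[0,0,-6.9,0,0,0,1],[0,0,-6.9,0,0,0,1],[0,0,-6.9,0,0,0,1],[0,0,-6.9,0,0,0,1],[0,0,-6.9,0,0,0,1],[0,0,-6.9,0,0,0,1],[0,0,-6.9,0,0,0,1]]}}

```text
t: 1.42
ee_pos: [0.1971, -0.5931, 0.2147]
ee_rot: [2.51, 1.889, -0.0]
wrist_force: [0.5, 0.1, -0.5]
opening: 0.999
grip_force: 0.0
```

Request:
{"op": "step_arm", "data": {"motion": [[0,0,-6.9,0,0,0,1],[0,0,-6.9,0,0,0,1],[0,0,-6.9,0,0,0,1],[0,0,-6.9,0,0,0,1],[0,0,-6.9,0,0,0,1],[0,0,-6.9,0,0,0,1],[0,0,-6.9,0,0,0,1],[0,0,-6.9,0,0,0,1]]}}

```text
t: 2.08
ee_pos: [0.1971, -0.5931, 0.2147]
ee_rot: [1.349, 2.837, -0.0]
wrist_force: [-0.7, -0.0, 1.0]
opening: 1.0
grip_force: 0.0
```

Request:
{"op": "step_arm", "data": {"motion": [[0,0,0,0.0165,0.0375,0,1],[0,0,0,0.0165,0.0375,0,1],[0,0,0,0.0165,0.0375,0,1],[0,0,0,0.0165,0.0375,0,1],[0,0,0,0.0165,0.0375,0,1],[0,0,0,0.0165,0.0375,0,1],[0,0,0,0.0165,0.0375,0,1],[0,0,0,0.0165,0.0375,0,1]]}}

```text
t: 2.75
ee_pos: [0.3488, -0.3006, 0.2149]
ee_rot: [1.358, 2.832, -0.0]
wrist_force: [1.4, -0.6, -1.2]
opening: 0.997
grip_force: 0.0
```

Request:
{"op": "step_arm", "data": {"motion": [[0,0,0,0.0165,0.0375,0,1],[0,0,0,0.0165,0.0375,0,1],[0,0,0,0.0165,0.0375,0,1],[0,0,0,0.0165,0.0375,0,1],[0,0,0,0.0165,0.0375,0,1],[0,0,0,0.0165,0.0375,0,1],[0,0,0,0.0165,0.0375,0,1],[0,0,0,0,0,0,1]]}}

```text
t: 3.42
ee_pos: [0.4827, -0.0428, 0.2148]
ee_rot: [1.351, 2.835, 0.002]
wrist_force: [-1.3, -0.8, -0.6]
opening: 0.998
grip_force: 0.0
```

Request:
{"op": "step_arm", "data": {"motion": [[0,0,0,0.0166,0.0375,0,1],[0,0,0,0.0166,0.0375,0,1],[0,0,0,0.0166,0.0375,0,1],[0,0,0,0.0166,0.0375,0,1],[0,0,0,0.0166,0.0375,0,1],[0,0,0,0,0,0.02,1],[0,0,0,0,0,0.02,1],[0,0,0,0,0,0,1]]}}

```text
t: 4.08
ee_pos: [0.5733, 0.1345, 0.1712]
ee_rot: [-1.354, -2.83, 0.005]
wrist_force: [-0.0, 0.3, 0.1]
opening: 1.003
grip_force: 0.0
```

Run:
```python
from h import *
s=snap('side')
st=ctrl.state();print(st['ee_pos'],st['qpos'],Ro.from_rotvec(st['ee_rot']).as_matrix().round(3)[:,0])
print(find(s,'side','knob_grip'))
u,v=map(int,px(s,[.578,.142,.12]));print(u,v, px(s,st['ee_pos']))
cv2.imwrite('pics/s1.png',cv2.resize(s['color'][v-80:v+50,u-80:u+80,::-1],None,fx=4,fy=4,interpolation=cv2.INTER_CUBIC))
```

```text
[0.573957   0.13416283 0.17322519] [ 1.17661950e-01  4.86198891e-01  1.69342579e+00 -1.87754655e-04
  9.65488153e-01 -5.59412540e-01] [-0.627  0.779  0.002]
[(0.65, [0.5769, 0.1423, 0.1003])]
233 222 (np.float64(235.1853761364757), np.float64(206.5117058020322))
```

View pics/s1.png

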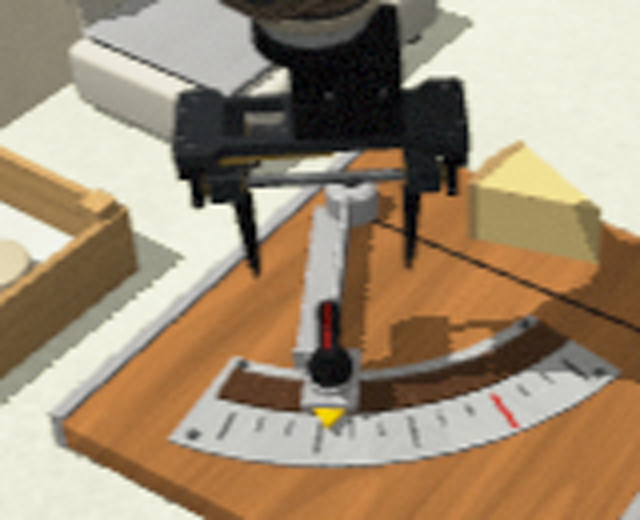

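Request:
{"op": "step_arm", "data": {"motion": [[0,0,0,0.003,0.007,0,1],[0,0,0,0,0,0.03,1],[0,0,0,0,0,0.03,1],[0,0,0,0,0,0.02,1],[0,0,0,0,0,0.01,1],[0,0,0,0,0,0,1],[0,0,0,0,0,0,1],[0,0,0,0,0,0,1]]}}

```text
t: 4.85
ee_pos: [0.5793, 0.1411, 0.0863]
ee_rot: [1.357, 2.831, 0.002]
wrist_force: [-0.3, -0.8, -0.1]
opening: 1.002
grip_force: 0.0
```

Run:
```python
from h import *
s=snap('side')
st=ctrl.state();print(st['ee_pos'],st['wrist_force'])
u,v=map(int,px(s,[.578,.142,.12]))
cv2.imwrite('pics/s2.png',cv2.resize(s['color'][v-50:v+50,u-60:u+60,::-1],None,fx=5,fy=5,interpolation=cv2.INTER_CUBIC))
```

```text
[0.57920619 0.14107709 0.08630117] [-0.43874926 -0.46785041  0.02205234]
```

View pics/s2.png

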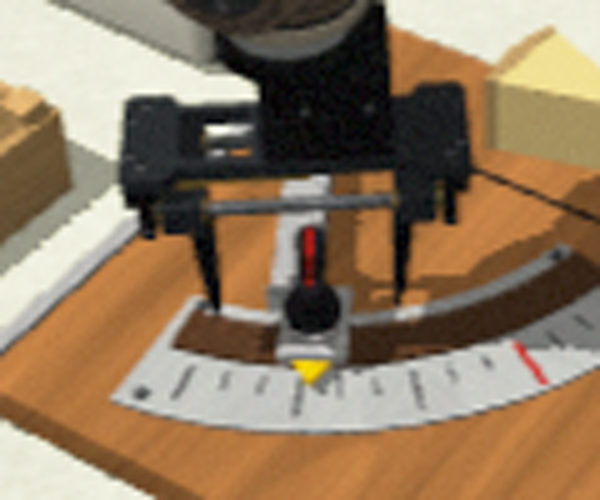

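The wing (at 310,265) sits midway between the fingers (210 and 405). I'll close gently.

Request:
{"op": "step_arm", "data": {"motion": [[0,0,0,0,0,0.003,0.25],[0,0,0,0,0,0,0.25],[0,0,0,0,0,0,0.25],[0,0,0,0,0,0,0],[0,0,0,0,0,0,0],[0,0,0,0,0,0,0],[0,0,0,0,0,0,0],[0,0,0,0,0,0,0]], "force": 5}}

```text
t: 5.57
ee_pos: [0.5783, 0.141, 0.0816]
ee_rot: [1.358, 2.833, -0.0]
wrist_force: [0.5, 0.7, 1.2]
opening: 0.494
grip_force: 0.0
```

```bash
cat > st.py <<'E'
from h import *
st=ctrl.state();R=Ro.from_rotvec(st['ee_rot']).as_matrix()
print('t',st['t'],'pos',st['ee_pos'].round(4),'yaw',np.degrees(np.arctan2(R[1,0],R[0,0])).round(2),'zdir',R[:,2].round(3),'F',st['wrist_force'].round(1),'Ftool',(R.T@st['wrist_force']).round(1),'M',st['wrist_torque'].round(3),'op',round(st['opening']*95,1),'g',round(st['grip_force'],1),'q6',np.degrees(st['qpos'][5]).round(1),'tau6',st['tau'][5].round(3))
E
python3 st.py
```

```text
t 5.5667 pos [0.5783 0.141  0.0816] yaw 128.78 zdir [ 0. -0. -1.] F [0.5 0.7 1.2] Ftool [ 0.2  0.8 -1.2] M [ 0.049 -0.149 -0.006] op 46.9 g 0.0 q6 -31.4 tau6 0.0
```

Request:
{"op": "step_arm", "data": {"motion": [[0,0,0,0,0,0,0],[0,0,0,0,0,0,0],[0,0,0,0,0,0,0],[0,0,0,0,0,0,0],[0,0,0,0,0,0,0],[0,0,0,0,0,0,0],[0,0,0,0,0,0,0],[0,0,0,0,0,0,0]]}}

```text
t: 6.23
ee_pos: [0.5775, 0.1405, 0.0813]
ee_rot: [-1.357, -2.832, 0.003]
wrist_force: [-4.0, -3.6, 0.4]
opening: 0.312
grip_force: 4.7
```

```bash
python3 st.py
```

```text
t 6.2333 pos [0.5775 0.1405 0.0813] yaw 128.79 zdir [-0.002 -0.001 -1.   ] F [-4.  -3.6  0.4] Ftool [-0.4 -5.4 -0.4] M [-0.731  0.547  0.035] op 29.7 g 4.7 q6 -31.4 tau6 0.015
```

```bash
python3 - <<'E'
from h import *
a=[]
for c in('side','top'):
    s=snap(c)
    u,v=map(int,px(s,[.578,.142,.1]))
    a.append(cv2.resize(s['color'][v-32:v+32,u-32:u+32,::-1],(390,390),interpolation=cv2.INTER_CUBIC))
cv2.imwrite('pics/s3.png',np.hstack(a))
E
python3 st.py
```

```text
t 6.3333 pos [0.5775 0.1405 0.0814] yaw 128.79 zdir [-0.002 -0.001 -1.   ] F [-3.6 -3.8  1.4] Ftool [-0.7 -5.2 -1.4] M [-0.71   0.463 -0.006] op 30.0 g 4.7 q6 -31.4 tau6 0.015
```

View pics/s3.png

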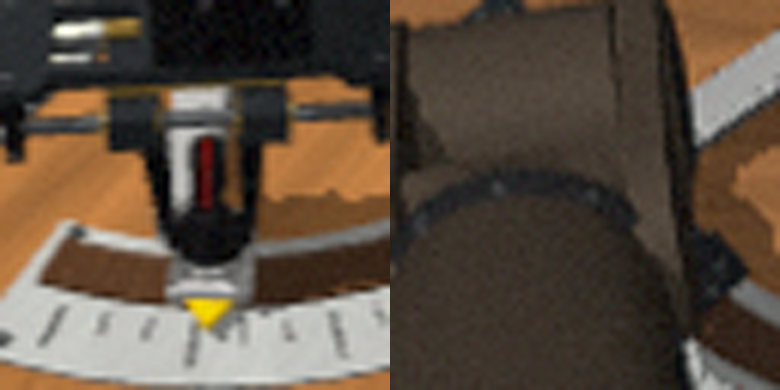

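Gaps remain between the wing (stripe at 205) and both fingers (160, 255), so the tips are closing on the wider hub. I'll open, raise about 11 mm and close again.

Request:
{"op": "step_arm", "data": {"motion": [[0,0,0,0,0,0,0.5],[0,0,0,0,0,0,0.5],[0,0,0,0,-0.001,-0.006,0.5],[0,0,0,0,0,-0.006,0.5],[0,0,0,0,0,0,0.3],[0,0,0,0,0,0,0],[0,0,0,0,0,0,0],[0,0,0,0,0,0,0]]}}

```text
t: 7.0
ee_pos: [0.5775, 0.1404, 0.0935]
ee_rot: [1.358, 2.833, -0.0]
wrist_force: [-0.2, -0.0, 0.3]
opening: 0.279
grip_force: 0.0
```

Request:
{"op": "step_arm", "data": {"motion": [[0,0,0,0,0,0,0],[0,0,0,0,0,0,0],[0,0,0,0,0,0,0],[0,0,0,0,0,0,0]]}}

```text
t: 7.33
ee_pos: [0.5774, 0.1403, 0.0934]
ee_rot: [-1.358, -2.833, 0.001]
wrist_force: [-1.2, -0.5, -1.6]
opening: 0.149
grip_force: 5.0
```

```bash
python3 st.py
```

```text
t 7.3333 pos [0.5774 0.1403 0.0934] yaw 128.78 zdir [-0. -0. -1.] F [-1.2 -0.5 -1.6] Ftool [ 0.4 -1.2  1.6] M [-0.115  0.078 -0.044] op 14.2 g 5.0 q6 -31.5 tau6 -0.059
```

Request:
{"op": "step_arm", "data": {"motion": [[0,0,0,0,0,0,0],[0,0,0,0,0,0,0],[0,0,0,0,0,0,0]], "force": 40}}

```text
t: 7.58
ee_pos: [0.5775, 0.1403, 0.0935]
ee_rot: [-1.357, -2.833, 0.001]
wrist_force: [-1.4, -0.3, -1.6]
opening: 0.144
grip_force: 40.0
```

```bash
python3 st.py
```

```text
t 7.5833 pos [0.5775 0.1403 0.0935] yaw 128.8 zdir [-0. -0. -1.] F [-1.4 -0.3 -1.6] Ftool [ 0.7 -1.3  1.6] M [-0.101 -0.032  0.192] op 13.6 g 40.0 q6 -31.5 tau6 0.193
```

Request:
{"op": "step_arm", "data": {"motion": [[0,0,-3,0,0,-0.0001,0],[0,0,-3,0,0,-0.0001,0],[0,0,0,0,0,0,0]]}}

```text
t: 7.83
ee_pos: [0.5774, 0.1403, 0.0935]
ee_rot: [-1.205, -2.901, 0.0]
wrist_force: [0.7, -1.0, -4.7]
opening: 0.144
grip_force: 39.9
```

```bash
python3 st.py
```

```text
t 7.8333 pos [0.5774 0.1403 0.0935] yaw 134.9 zdir [-0. -0. -1.] F [ 0.7 -1.  -4.7] Ftool [-1.2 -0.2  4.7] M [-0.133 -0.205  0.03 ] op 13.7 g 39.9 q6 -37.6 tau6 -0.884
```

Request:
{"op": "step_arm", "data": {"motion": [[0,0,-5,0,0,0,0],[0,0,-5,0,0,0,0],[0,0,-5,0,0,-0.0001,0],[0,0,-5,0,0,-0.0001,0],[0,0,0,0,0,0,0]]}}

```text
t: 8.25
ee_pos: [0.5774, 0.1403, 0.0936]
ee_rot: [-0.682, -3.066, 0.001]
wrist_force: [-0.1, -2.3, -6.6]
opening: 0.145
grip_force: 39.9
```

```bash
python3 st.py
```

```text
t 8.25 pos [0.5774 0.1403 0.0936] yaw 154.91 zdir [-0.001 -0.    -1.   ] F [-0.1 -2.3 -6.6] Ftool [-0.9 -2.2  6.6] M [-0.163 -0.312  0.029] op 13.7 g 39.9 q6 -57.6 tau6 -1.542
```

Request:
{"op": "step_arm", "data": {"motion": [[0,0,-5,0,0,-0.0002,0],[0,0,-5,0,0,-0.0002,0],[0,0,-5,0,0,-0.0002,0],[0,0,0,0,0,0,0]]}}

```text
t: 8.58
ee_pos: [0.5774, 0.1402, 0.0942]
ee_rot: [-0.28, -3.129, 0.001]
wrist_force: [0.9, -1.4, -8.3]
opening: 0.148
grip_force: 39.9
```

```bash
python3 st.py
```

```text
t 8.5833 pos [0.5774 0.1402 0.0942] yaw 169.78 zdir [-0.001 -0.    -1.   ] F [ 0.9 -1.4 -8.3] Ftool [-1.1 -1.2  8.3] M [-0.282 -0.425  0.008] op 14.1 g 39.9 q6 -72.5 tau6 -1.552
```

Request:
{"op": "step_arm", "data": {"motion": [[0,0,-5,0,0,0,0],[0,0,-5,0,0,0,0],[0,0,-5,0,0,-0.0001,0],[0,0,-5,0,0,-0.0002,0],[0,0,-5,0,0,-0.0002,0],[0,0,-4,0,0,-0.0002,0],[0,0,0,0,0,0,0]]}}

```text
t: 9.17
ee_pos: [0.5777, 0.1401, 0.0951]
ee_rot: [-0.509, 3.1, -0.001]
wrist_force: [2.8, -2.4, -5.0]
opening: 0.141
grip_force: 39.9
```

```bash
cat >> st.py <<'E'
s=snap('side');P=[.697,-.0385]
for n in('pointer','red_line','knob_grip','guide_pivot'):
    f=find(s,'side',n)
    for c,p in f[:1]: print(n,c,p,np.degrees(np.arctan2(p[1]-P[1],p[0]-P[0])).round(2))
E
python3 st.py
```

```text
t 9.1667 pos [0.5777 0.1401 0.0951] yaw -161.35 zdir [ 0. -0. -1.] F [ 2.8 -2.4 -5. ] Ftool [-1.9 -3.2  5. ] M [-0.528 -0.539 -0.011] op 13.4 g 39.9 q6 -101.3 tau6 -1.323
pointer 0.52 [0.5552, 0.1677, 0.0516] 124.52
red_line 0.66 [0.4692, 0.0808, 0.0453] 152.36
knob_grip 0.64 [0.5769, 0.1422, 0.1033] 123.61
guide_pivot 0.63 [0.6974, -0.0407, 0.0409] -79.7
```

Request:
{"op": "step_arm", "data": {"motion": [[0,0,-3.5,0.0126,-0.0038,0,0],[0,0,-3.5,0.0126,-0.0038,0,0],[0,0,-3.5,0.0126,-0.0038,0,0],[0,0,-3.5,0.0126,-0.0038,0,0],[0,0,0,0,0,0,0]]}}

```text
t: 9.83
ee_pos: [0.537, 0.1048, 0.0952]
ee_rot: [-0.886, 3.014, -0.001]
wrist_force: [2.4, -1.4, -12.3]
opening: 0.145
grip_force: 39.9
```

```bash
python3 st.py
```

```text
t 9.8333 pos [0.537  0.1048 0.0952] yaw -147.24 zdir [ 0. -0. -1.] F [  2.4  -1.4 -12.3] Ftool [-1.2 -2.5 12.3] M [-0.218 -0.546 -0.009] op 13.8 g 39.9 q6 -118.6 tau6 -1.281
pointer 0.85 [0.5086, 0.1295, 0.0547] 138.28
red_line 0.63 [0.4688, 0.0776, 0.047] 153.03
guide_pivot 0.57 [0.6946, -0.0385, 0.0427] 180.0
```

Request:
{"op": "step_arm", "data": {"motion": [[0,0,-3.5,0.0126,-0.0038,0.0003,0],[0,0,-3.5,0.0126,-0.0038,0.0002,0],[0,0,-3.5,0.0126,-0.0038,0,0],[0,0,-3.5,0.0126,-0.0038,0,0],[0,0,0,0,0,0,0],[0,0,0,0,0,0,0]]}}

```text
t: 10.58
ee_pos: [0.5077, 0.0632, 0.0951]
ee_rot: [-1.244, 2.885, 0.0]
wrist_force: [1.2, -2.0, -4.9]
opening: 0.143
grip_force: 39.9
```

```bash
python3 st.py
python3 - <<'E'
from h import *
a=[]
for c in('side','top'):
    s=snap(c)
    u,v=map(int,px(s,[.48,.085,.05]))
    print(c,u,v,[px(s,[.697-.252*np.cos(np.radians(t)),-.0385+.252*np.sin(np.radians(t)),.055]) for t in (27.6,)])
    a.append(cv2.resize(s['color'][v-25:v+25,u-25:u+25,::-1],(395,395),interpolation=cv2.INTER_CUBIC))
    print(find(s,c,'pointer'),find(s,c,'red_line'))
cv2.imwrite('pics/s4.png',np.hstack(a))
E
```

```text
t 10.5833 pos [0.5077 0.0632 0.0951] yaw -133.36 zdir [ 0.  0. -1.] F [ 1.2 -2.  -4.9] Ftool [ 0.7 -2.3  4.9] M [-0.02  -0.358 -0.053] op 13.6 g 39.9 q6 -137.0 tau6 -0.396
pointer 0.8 [0.4754, 0.0782, 0.0505] 152.23
knob_grip 0.48 [0.3206, 0.428, 0.0056] 128.9
guide_pivot 0.96 [0.6936, -0.0402, 0.0412] -153.43
side 274 242 [(np.float64(277.8276777589177), np.float64(240.57581730588447))]
[(0.96, [0.4754, 0.0814, 0.0497])] [(0.72, [0.4709, 0.0777, 0.0482])]
top 249 221 [(np.float64(251.08374033920802), np.float64(223.09646342951484))]
[(0.6, [0.3224, 0.4271, 0.0004]), (0.46, [0.6983, -0.0375, 0.0425])] []
```

View pics/s4.png

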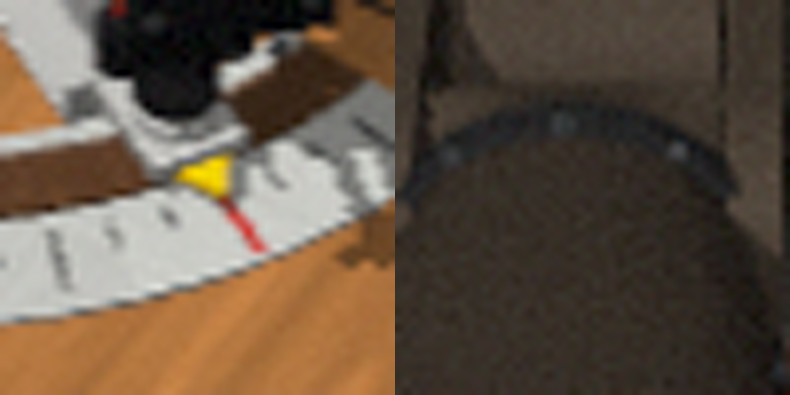

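```bash
cat > ang.py <<'E'
from h import *
P=np.array([.6973,-.039])
def ang(rgb,s,u,v,r,mode,z):
    hsv=cv2.cvtColor(rgb,cv2.COLOR_RGB2HSV).astype(int);H,S,V=hsv[...,0],hsv[...,1],hsv[...,2]
    m=((H<8)|(H>172))&(S>130)&(V>80) if mode=='r' else (H>23)&(H<34)&(S>150)&(V>120)
    ys,xs=np.nonzero(m);k=np.hypot(xs-u,ys-v)<r;xs,ys=xs[k],ys[k]
    wt=S[ys,xs].astype(float)
    X=np.array([ray(s,a+0.,b+0.,z)[:2] for a,b in zip(xs,ys)])-P
    rad=np.hypot(*X.T);k=(rad>.23)&(rad<.285);X,rad,wt=X[k],rad[k],wt[k]
    a=np.degrees(np.arctan2(X[:,1],X[:,0]))
    return len(a),np.average(a,weights=wt).round(2),a.min().round(1),a.max().round(1),rad.min().round(3),rad.max().round(3),(np.average(X,axis=0,weights=wt)+P).round(4)
for c in ('side','top'):
    s=snap(c)
    im0=cv2.imread(f'pics/{c}0.png')[:,:,::-1].copy()
    ur,vr=px(s,[.47,.08,.045]);u,v=px(s,[.475,.08,.055]);u0,v0=px(s,[.557,.1677,.055])
    for lab,im,m,a,b,z in(('red before',im0,'r',ur,vr,.0445),('yel before',im0,'y',u0,v0,.055),('red now',s['color'],'r',ur,vr,.0445),('yel now',s['color'],'y',u,v,.055)):
        try: print(c,lab,ang(im,s,a,b,22,m,z))
        except Exception as e: print(c,lab,e)
E
python3 ang.py
```

```text
side red before (11, np.float64(152.42), np.float64(152.1), np.float64(152.8), np.float64(0.243), np.float64(0.273), array([0.4693, 0.0801]))
side yel before (22, np.float64(124.0), np.float64(122.0), np.float64(126.1), np.float64(0.236), np.float64(0.251), array([0.5625, 0.1609]))
side red now (9, np.float64(152.4), np.float64(152.1), np.float64(152.8), np.float64(0.247), np.float64(0.273), array([0.467 , 0.0814]))
side yel now (19, np.float64(151.45), np.float64(149.6), np.float64(153.5), np.float64(0.236), np.float64(0.252), array([0.4848, 0.0766]))
top red before (13, np.float64(152.31), np.float64(152.0), np.float64(152.7), np.float64(0.241), np.float64(0.273), array([0.471 , 0.0798]))
top yel before (10, np.float64(124.38), np.float64(123.3), np.float64(125.6), np.float64(0.238), np.float64(0.25), array([0.5596, 0.1623]))
top red now operands could not be broadcast together with shapes (0,) (2,) 
top yel now operands could not be broadcast together with shapes (0,) (2,)
```

Request:
{"op": "step_arm", "data": {"motion": [[0,0,-0.5,0.0018,-0.0005,0.0001,0],[0,0,0,0,0,0,0],[0,0,0,0,0,0,0]]}}

```text
t: 11.48
ee_pos: [0.5067, 0.0613, 0.0949]
ee_rot: [-1.26, 2.878, -0.0]
wrist_force: [0.7, -0.9, 2.4]
opening: 0.142
grip_force: 39.9
```

```bash
sed -i '/^s=snap/,$d' st.py; python3 st.py; python3 ang.py | grep 'side.*now'
```

```text
t 11.4833 pos [0.5067 0.0613 0.0949] yaw -132.72 zdir [ 0. -0. -1.] F [ 0.7 -0.9  2.4] Ftool [ 0.1 -1.1 -2.4] M [ 0.043 -0.271  0.012] op 13.5 g 39.9 q6 -137.8 tau6 -0.04
side red now (9, np.float64(152.4), np.float64(152.1), np.float64(152.8), np.float64(0.247), np.float64(0.273), array([0.467 , 0.0814]))
side yel now (21, np.float64(152.19), np.float64(150.2), np.float64(154.6), np.float64(0.236), np.float64(0.249), array([0.4834, 0.0738]))
```

Request:
{"op": "step_arm", "data": {"motion": [[0,0,5,0,0,0.0001,0],[0,0,5,0,0,0.0002,0],[0,0,5,0,0,0.0002,0],[0,0,0,0,0,0,0]]}}

```text
t: 11.92
ee_pos: [0.5066, 0.0615, 0.0943]
ee_rot: [-0.867, 3.019, 0.0]
wrist_force: [0.4, 0.5, 3.6]
opening: 0.145
grip_force: 39.9
```

```bash
python3 st.py
```

```text
t 11.9167 pos [0.5066 0.0615 0.0943] yaw -147.95 zdir [ 0.  0. -1.] F [0.4 0.5 3.6] Ftool [-0.6  0.2 -3.6] M [ 0.193 -0.143 -0.036] op 13.8 g 39.9 q6 -122.5 tau6 1.538
```

Request:
{"op": "step_arm", "data": {"motion": [[0,0,5,0,0,0.0002,0],[0,0,5,0,0,0.0002,0],[0,0,0,0,0,0,0]]}}

```text
t: 12.17
ee_pos: [0.5066, 0.0616, 0.094]
ee_rot: [0.605, -3.083, -0.0]
wrist_force: [-1.3, 0.3, 4.8]
opening: 0.144
grip_force: 39.9
```

```bash
python3 st.py
```

```text
t 12.1667 pos [0.5066 0.0616 0.094 ] yaw -157.79 zdir [-0.  0. -1.] F [-1.3  0.3  4.8] Ftool [ 1.1  0.8 -4.8] M [ 0.258  0.009 -0.055] op 13.7 g 39.9 q6 -112.7 tau6 1.521
```

```bash
cat > m.py <<'E'
from h import *
L=[]
for i in range(6):
    ctrl.snapshot('side');L.append(ctrl.state())
st=L[-1];R=Ro.from_rotvec(st['ee_rot']).as_matrix()
M=np.array([l['wrist_torque'] for l in L]);F=np.array([l['wrist_force'] for l in L])
print('t',st['t'],st['ee_pos'].round(4),'yaw',np.degrees(np.arctan2(R[1,0],R[0,0])).round(2),'F',F.mean(0).round(2),'Mz',M[:,2].mean().round(3),'+-',(M[:,2].std()/6**.5).round(3),'tau6',st['tau'][5].round(2))
E
python3 m.py
```

```text
t 12.4667 [0.5066 0.0615 0.094 ] yaw -157.41 F [-0.52  0.67  5.05] Mz -0.053 +- 0.005 tau6 -0.04
```

Request:
{"op": "step_arm", "data": {"motion": [[0,0,5,0,0,0.0002,0],[0,0,5,0,0,0.0002,0]]}}

```text
t: 12.63
ee_pos: [0.5065, 0.0616, 0.0936]
ee_rot: [0.339, -3.123, -0.0]
wrist_force: [-1.3, 0.5, 6.5]
opening: 0.145
grip_force: 39.9
```

```bash
python3 m.py
```

```text
t 12.9333 [0.5065 0.0615 0.0936] yaw -167.41 F [-0.94  0.54  5.91] Mz -0.061 +- 0.01 tau6 -0.04
```

Request:
{"op": "step_arm", "data": {"motion": [[0,0,5,0,0,0.0002,0],[0,0,5,0,0,0.0002,0]]}}

```text
t: 13.1
ee_pos: [0.5065, 0.0616, 0.0932]
ee_rot: [0.065, -3.141, -0.0]
wrist_force: [-2.2, 0.9, 6.4]
opening: 0.147
grip_force: 39.9
```

```bash
python3 m.py
```

```text
t 13.4 [0.5065 0.0616 0.0932] yaw -177.41 F [-1.3   0.76  6.51] Mz -0.055 +- 0.007 tau6 -0.04
```

Request:
{"op": "step_arm", "data": {"motion": [[0,0,5,0,0,0.0003,0],[0,0,5,0,0,0.0003,0]]}}

```text
t: 13.57
ee_pos: [0.5065, 0.0616, 0.0928]
ee_rot: [-0.209, -3.134, -0.0]
wrist_force: [-3.2, 0.8, 10.1]
opening: 0.147
grip_force: 39.9
```

```bash
python3 m.py
```

```text
t 13.8667 [0.5065 0.0616 0.0928] yaw 172.59 F [-2.04  1.54  9.17] Mz -0.047 +- 0.008 tau6 -0.04
```

Request:
{"op": "step_arm", "data": {"motion": [[0,0,5,0,0,0.0003,0],[0,0,5,0,0,0.0003,0]]}}

```text
t: 14.03
ee_pos: [0.5065, 0.0617, 0.0925]
ee_rot: [0.481, 3.104, 0.0]
wrist_force: [-3.2, 2.2, 18.0]
opening: 0.144
grip_force: 39.9
```

```bash
python3 m.py
```

```text
t 14.3333 [0.5065 0.0617 0.0925] yaw 162.59 F [-3.29  1.93 13.34] Mz -0.076 +- 0.017 tau6 -0.06
```

Request:
{"op": "step_arm", "data": {"motion": [[0,0,5,0,0,0,0],[0,0,5,0,0,0,0]]}}

```text
t: 14.5
ee_pos: [0.5065, 0.0617, 0.0925]
ee_rot: [0.75, 3.051, 0.0]
wrist_force: [-1.9, 2.1, 12.6]
opening: 0.146
grip_force: 40.0
```

```bash
python3 m.py
```

```text
t 14.8 [0.5065 0.0617 0.0925] yaw 152.58 F [-2.99  1.98 13.09] Mz -0.06 +- 0.022 tau6 -0.07
```

Request:
{"op": "step_arm", "data": {"motion": [[0,0,5,0,0,0,0],[0,0,3,0,0,0,0]]}}

```text
t: 14.97
ee_pos: [0.5065, 0.0617, 0.0924]
ee_rot: [0.961, 2.991, 0.0]
wrist_force: [-2.4, 3.0, 11.7]
opening: 0.144
grip_force: 40.0
```

```bash
python3 m.py
```

```text
t 15.2667 [0.5065 0.0617 0.0925] yaw 144.6 F [-2.92  2.44 12.59] Mz 0.048 +- 0.023 tau6 0.03
```

Request:
{"op": "step_arm", "data": {"motion": [[0,0,5,0,0,0,0],[0,0,0,0,0,0,0]]}}

```text
t: 15.43
ee_pos: [0.5065, 0.0617, 0.0924]
ee_rot: [1.092, 2.946, 0.0]
wrist_force: [-2.8, 1.8, 12.4]
opening: 0.142
grip_force: 40.0
```

```bash
python3 m.py
```

```text
t 15.7333 [0.5065 0.0617 0.0924] yaw 139.6 F [-2.59  2.06 12.31] Mz 0.038 +- 0.006 tau6 0.05
```

Request:
{"op": "step_arm", "data": {"motion": [[0,0,5,0,0,0,0],[0,0,0,0,0,0,0]]}}

```text
t: 15.9
ee_pos: [0.5065, 0.0617, 0.0924]
ee_rot: [1.219, 2.895, 0.0]
wrist_force: [-2.5, 1.9, 12.0]
opening: 0.144
grip_force: 40.0
```

```bash
python3 m.py
```

```text
t 16.2 [0.5065 0.0617 0.0924] yaw 134.6 F [-2.57  1.88 11.77] Mz 0.052 +- 0.01 tau6 0.05
```

Request:
{"op": "step_arm", "data": {"motion": [[0,0,5,0,0,0,0],[0,0,0,0,0,0,0]]}}

```text
t: 16.37
ee_pos: [0.5066, 0.0617, 0.0924]
ee_rot: [1.344, 2.839, 0.0]
wrist_force: [-1.9, 2.4, 12.2]
opening: 0.145
grip_force: 40.0
```

```bash
python3 m.py
```

```text
t 16.6667 [0.5066 0.0617 0.0924] yaw 129.61 F [-2.46  2.08 11.56] Mz 0.096 +- 0.014 tau6 0.1
```

Request:
{"op": "step_arm", "data": {"motion": [[0,0,5,0,0,0,0],[0,0,0,0,0,0,0]]}}

```text
t: 16.83
ee_pos: [0.5066, 0.0617, 0.0924]
ee_rot: [1.466, 2.778, 0.0]
wrist_force: [-2.4, 1.5, 11.6]
opening: 0.147
grip_force: 40.0
```

```bash
python3 m.py
```

```text
t 17.1333 [0.5066 0.0617 0.0924] yaw 124.61 F [-2.4   2.18 11.04] Mz 0.119 +- 0.01 tau6 0.12
```

Request:
{"op": "step_arm", "data": {"motion": [[0,0,5,0,0,0,0],[0,0,0,0,0,0,0]]}}

```text
t: 17.3
ee_pos: [0.5066, 0.0617, 0.0923]
ee_rot: [1.586, 2.711, 0.0]
wrist_force: [-1.8, 0.7, 10.5]
opening: 0.143
grip_force: 40.0
```

```bash
python3 m.py
```

```text
t 17.6 [0.5066 0.0617 0.0923] yaw 119.61 F [-1.73  1.94 10.33] Mz 0.097 +- 0.008 tau6 0.09
```

```bash
sed -i "s/^L=\[\]/L=[ctrl.state()]/; s/^print('t'/print(M[:,2].round(3)[:4]);print('t'/" m.py
```

Request:
{"op": "step_arm", "data": {"motion": [[0,0,2,0,0,0,0],[0,0,2,0,0,0,0]]}}

```text
t: 17.77
ee_pos: [0.5067, 0.0616, 0.0923]
ee_rot: [1.675, 2.657, 0.0]
wrist_force: [-1.7, 2.4, 11.4]
opening: 0.144
grip_force: 40.0
```

```bash
python3 m.py
```

```text
[0.382 0.331 0.293 0.292]
t 18.0667 [0.5067 0.0617 0.0923] yaw 115.63 F [-1.86  1.9  10.47] Mz 0.281 +- 0.027 tau6 0.24
```

Request:
{"op": "step_arm", "data": {"motion": [[0,0,2,0,0,0,0],[0,0,2,0,0,0,0]]}}

```text
t: 18.23
ee_pos: [0.5067, 0.0616, 0.0923]
ee_rot: [1.767, 2.597, 0.0]
wrist_force: [-2.5, 1.6, 8.9]
opening: 0.145
grip_force: 40.1
```

```bash
python3 m.py
```

```text
[0.45  0.314 0.183 0.186]
t 18.5333 [0.5067 0.0617 0.0923] yaw 111.62 F [-1.28  1.9   9.98] Mz 0.262 +- 0.037 tau6 0.22
```

Request:
{"op": "step_arm", "data": {"motion": [[0,0,-5,0,0,-0.0001,0],[0,0,-5,0,0,-0.0001,0],[0,0,-5,0,0,-0.0001,0],[0,0,-5,0,0,0,0],[0,0,-5,0,0,0,0],[0,0,-5,0,0,0,0],[0,0,-5,0,0,0,0],[0,0,-5,0,0,0,0]]}}

```text
t: 19.2
ee_pos: [0.5064, 0.0615, 0.0925]
ee_rot: [-0.765, -3.047, 0.0]
wrist_force: [-1.7, 1.5, 10.2]
opening: 0.144
grip_force: 39.9
```

Request:
{"op": "step_arm", "data": {"motion": [[0,0,-5,0,0,0,0],[0,0,-5,0,0,0,0],[0,0,0,0,0,0,0],[0,0,2,0,0,0,0],[0,0,2,0,0,0,0],[0,0,2,0,0,0,0],[0,0,2,0,0,0,0]]}}

```text
t: 19.78
ee_pos: [0.5064, 0.0616, 0.0925]
ee_rot: [-0.72, -3.058, -0.0]
wrist_force: [-2.4, 1.5, 8.8]
opening: 0.146
grip_force: 40.0
```

```bash
python3 m.py
```

```text
[ 0.087  0.019 -0.026 -0.018]
t 20.0833 [0.5064 0.0616 0.0925] yaw 153.59 F [-2.34  1.34  9.39] Mz -0.009 +- 0.019 tau6 -0.01
```

Request:
{"op": "step_arm", "data": {"motion": [[0,0,2,0,0,0,0],[0,0,2,0,0,0,0],[0,0,2,0,0,0,0],[0,0,2,0,0,0,0]]}}

```text
t: 20.42
ee_pos: [0.5065, 0.0617, 0.0925]
ee_rot: [-0.931, -3.0, -0.0]
wrist_force: [-2.0, 1.1, 8.3]
opening: 0.147
grip_force: 40.0
```

```bash
python3 m.py
```

```text
[ 0.125  0.133  0.065 -0.007]
t 20.7167 [0.5065 0.0616 0.0924] yaw 145.6 F [-1.66  1.54  8.39] Mz 0.067 +- 0.019 tau6 0.05
```

Request:
{"op": "step_arm", "data": {"motion": [[0,0,2,0,0,0,0],[0,0,2,0,0,0,0],[0,0,2,0,0,0,0],[0,0,2,0,0,0,0]]}}

```text
t: 21.05
ee_pos: [0.5065, 0.0616, 0.0924]
ee_rot: [-1.138, -2.928, -0.0]
wrist_force: [-1.9, 2.6, 7.3]
opening: 0.144
grip_force: 40.0
```

```bash
python3 m.py
```

```text
[0.244 0.164 0.131 0.12 ]
t 21.35 [0.5065 0.0617 0.0924] yaw 137.61 F [-1.74  1.97  7.91] Mz 0.14 +- 0.019 tau6 0.11
```

Request:
{"op": "step_arm", "data": {"motion": [[0,0,2,0,0,0,0],[0,0,2,0,0,0,0],[0,0,2,0,0,0,0],[0,0,2,0,0,0,0]]}}

```text
t: 21.68
ee_pos: [0.5065, 0.0616, 0.0924]
ee_rot: [-1.339, -2.842, 0.0]
wrist_force: [-1.0, 1.7, 7.6]
opening: 0.145
grip_force: 40.0
```

```bash
python3 m.py
```

```text
[0.248 0.233 0.143 0.134]
t 21.9833 [0.5065 0.0616 0.0924] yaw 129.61 F [-1.44  1.79  7.51] Mz 0.17 +- 0.021 tau6 0.14
```

Request:
{"op": "step_arm", "data": {"motion": [[0,0,-7,0,0,-0.0001,0],[0,0,-7,0,0,-0.0001,0],[0,0,-7,0,0,0,0],[0,0,-7,0,0,0,0],[0,0,-7,0,0,0,0],[0,0,-7,0,0,0,0],[0,0,-7,0,0,0,0],[0,0,-7,0,0,0,0]]}}

```text
t: 22.65
ee_pos: [0.5066, 0.0616, 0.0931]
ee_rot: [-0.162, 3.137, 0.0]
wrist_force: [-3.3, 0.2, 17.4]
opening: 0.145
grip_force: 39.9
```

Request:
{"op": "step_arm", "data": {"motion": [[0,0,0,0,0,0,0],[0,0,2,0,0,0,0],[0,0,2,0,0,0,0],[0,0,2,0,0,0,0],[0,0,2,0,0,0,0]]}}

```text
t: 23.07
ee_pos: [0.5065, 0.0616, 0.0929]
ee_rot: [0.069, 3.141, 0.0]
wrist_force: [-1.9, 2.5, 12.0]
opening: 0.147
grip_force: 39.9
```

```bash
python3 m.py
```

```text
[ 0.014 -0.007  0.002 -0.084]
t 23.3667 [0.5065 0.0616 0.0929] yaw 177.59 F [-2.58  1.69 12.3 ] Mz -0.024 +- 0.013 tau6 -0.05
```

Request:
{"op": "step_arm", "data": {"motion": [[0,0,2,0,0,0,0],[0,0,2,0,0,0,0],[0,0,2,0,0,0,0],[0,0,2,0,0,0,0]]}}

```text
t: 23.7
ee_pos: [0.5065, 0.0617, 0.0927]
ee_rot: [-0.287, -3.128, -0.0]
wrist_force: [-2.3, 1.6, 8.3]
opening: 0.144
grip_force: 39.9
```

```bash
python3 m.py
```

```text
[ 0.013 -0.02  -0.07  -0.054]
t 24.0 [0.5065 0.0616 0.0927] yaw 169.59 F [-2.23  1.55  9.31] Mz -0.029 +- 0.011 tau6 -0.05
```

Request:
{"op": "step_arm", "data": {"motion": [[0,0,2,0,0,0,0],[0,0,2,0,0,0,0],[0,0,2,0,0,0,0],[0,0,2,0,0,0,0]]}}

```text
t: 24.33
ee_pos: [0.5064, 0.0616, 0.0925]
ee_rot: [-0.505, -3.1, -0.0]
wrist_force: [-2.5, 1.3, 6.2]
opening: 0.142
grip_force: 39.9
```

```bash
python3 m.py
```

```text
[ 0.05   0.018 -0.073 -0.069]
t 24.6333 [0.5064 0.0616 0.0925] yaw 161.59 F [-1.88  1.54  6.86] Mz -0.027 +- 0.02 tau6 -0.04
```

Request:
{"op": "step_arm", "data": {"motion": [[0,0,2,0,0,0,0],[0,0,2,0,0,0,0],[0,0,2,0,0,0,0],[0,0,2,0,0,0,0]]}}

```text
t: 24.97
ee_pos: [0.5064, 0.0616, 0.0925]
ee_rot: [-0.72, -3.058, 0.0]
wrist_force: [-2.2, 2.3, 5.8]
opening: 0.144
grip_force: 39.9
```

```bash
python3 m.py; python3 ang.py | grep 'side.*now'
```

```text
[ 0.012  0.044  0.    -0.059]
t 25.2667 [0.5064 0.0616 0.0925] yaw 153.59 F [-1.96  1.45  6.36] Mz -0.013 +- 0.013 tau6 -0.01
side red now (10, np.float64(152.39), np.float64(152.1), np.float64(152.8), np.float64(0.243), np.float64(0.273), array([0.4685, 0.0807]))
side yel now (14, np.float64(152.32), np.float64(150.8), np.float64(154.1), np.float64(0.236), np.float64(0.249), array([0.4831, 0.0734]))
```

Request:
{"op": "step_arm", "data": {"motion": [[0,0,2,0,0,0,0],[0,0,2,0,0,0,0],[0,0,2,0,0,0,0],[0,0,2,0,0,0,0],[0,0,2,0,0,0,0],[0,0,2,0,0,0,0],[0,0,2,0,0,0,0],[0,0,2,0,0,0,0]]}}

```text
t: 26.03
ee_pos: [0.5065, 0.0616, 0.0925]
ee_rot: [-1.138, -2.928, 0.0]
wrist_force: [-1.0, 0.3, 5.0]
opening: 0.149
grip_force: 40.0
```

Request:
{"op": "step_arm", "data": {"motion": [[0,0,2,0,0,0,0],[0,0,2,0,0,0,0],[0,0,2,0,0,0,0],[0,0,2,0,0,0,0],[0,0,2,0,0,0,0],[0,0,2,0,0,0,0]]}}

```text
t: 26.53
ee_pos: [0.5065, 0.0616, 0.0924]
ee_rot: [-1.438, -2.793, 0.0]
wrist_force: [-0.1, 2.0, 3.7]
opening: 0.148
grip_force: 40.0
```

```bash
python3 m.py; python3 ang.py | grep 'side.*now'
```

```text
[0.305 0.244 0.239 0.187]
t 26.8333 [0.5065 0.0616 0.0924] yaw 125.56 F [-0.68  1.82  4.73] Mz 0.226 +- 0.016 tau6 0.19
side red now (10, np.float64(152.39), np.float64(152.1), np.float64(152.8), np.float64(0.243), np.float64(0.273), array([0.4683, 0.0808]))
side yel now (18, np.float64(152.2), np.float64(150.2), np.float64(154.1), np.float64(0.236), np.float64(0.251), array([0.483 , 0.0739]))
```

Torque is about 0.24 Nm and the pointer is on the line. I'll release and back off.

Request:
{"op": "step_arm", "data": {"motion": [[0,0,0,0,0,0,0.7],[0,0,0,0,0,0,0.7],[0,0,0,0,0,0,0.7],[0,0,0,0,0,0,0.7],[0,0,0,0,0,0,0.7],[0,0,0,0,0,-0.01,0.7],[0,0,0,0,0,-0.03,0.7],[0,0,0,0,0,-0.04,0.7]]}}

```text
t: 27.6
ee_pos: [0.5054, 0.0614, 0.1719]
ee_rot: [-1.441, -2.786, 0.004]
wrist_force: [0.7, 0.4, 0.3]
opening: 0.65
grip_force: 0.0
```

Request:
{"op": "step_arm", "data": {"motion": [[0,0,0,0,0,-0.04,0.7],[0,0,0,0,-0.04,0,0.7],[0,0,0,0,-0.04,0,0.7],[0,0,0,0,-0.04,0,0.7],[0,0,0,0.03,-0.025,0,0.7],[0,0,0,0.03,-0.025,0,0.7],[0,0,0,0,0,0,0.7],[0,0,0,0,0,0,0.7]]}}

```text
t: 28.27
ee_pos: [0.3322, 0.0124, 0.2133]
ee_rot: [1.443, 2.789, 0.001]
wrist_force: [1.1, -0.1, -0.3]
opening: 0.701
grip_force: 0.0
```

```bash
python3 st.py; python3 ang.py | grep now
python3 - <<'E'
from h import *
a=[]
for c in('side','top'):
    s=snap(c)
    u,v=map(int,px(s,[.5,.07,.07]))
    a.append(cv2.resize(s['color'][v-30:v+30,u-30:u+30,::-1],(395,395),interpolation=cv2.INTER_CUBIC))
cv2.imwrite('pics/s5.png',np.hstack(a))
E
```

```text
t 28.2667 pos [0.3322 0.0124 0.2133] yaw 125.3 zdir [ 0.002 -0.    -1.   ] F [ 1.1 -0.1 -0.3] Ftool [-0.7  0.9  0.3] M [-0.028 -0.161 -0.06 ] op 66.6 g 0.0 q6 -44.6 tau6 0.039
side red now (10, np.float64(152.39), np.float64(152.1), np.float64(152.8), np.float64(0.243), np.float64(0.273), array([0.4684, 0.0807]))
side yel now (18, np.float64(152.4), np.float64(150.6), np.float64(154.6), np.float64(0.236), np.float64(0.251), array([0.4828, 0.0731]))
top red now (8, np.float64(151.81), np.float64(148.5), np.float64(152.7), np.float64(0.231), np.float64(0.273), array([0.4691, 0.0831]))
top yel now (15, np.float64(152.2), np.float64(150.9), np.float64(153.6), np.float64(0.237), np.float64(0.25), array([0.4823, 0.0743]))
```

View pics/s5.png

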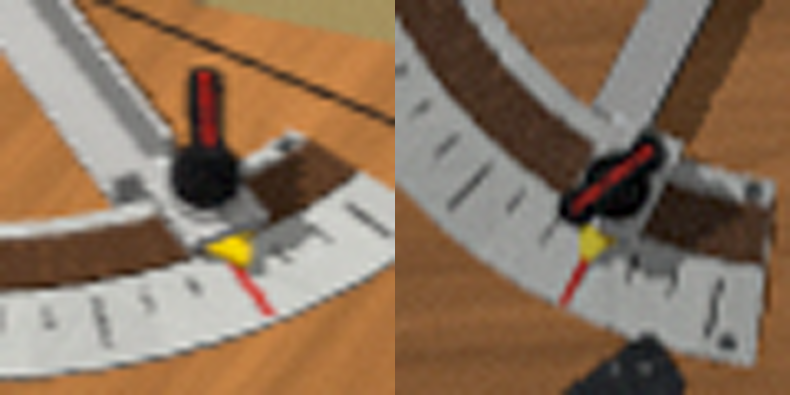

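The pointer lies on the inner end of the red line in both views: side (235,250), top (595,243). The knob stayed where I left it, and the gripper is clear.

```bash
python3 -c "
from station import ctrl
print(ctrl.sign_off())"
```

```text
the job is handed in; nothing more can be done
None
```

The wedge guide is set on the red 30° line, within about half a degree in both camera views. The knob is clamped again at about 0.24 Nm and the gripper is clear; while feeling for the bite I briefly turned it to about 0.83 rad past, roughly 0.33 Nm and so right at the forcing limit, before backing off.

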